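# Push a gearbox selector lever through its gate to the green speed

### The arm

A 7-joint arm with a two-finger parallel gripper is mounted at the origin on a cart in front of the work surface, level with it; the furniture and walls round the work are solid. World frame = base frame: x ahead of the robot, y to its left, z up, the work surface at z = 0. Lengths are in m, angles in degrees, forces in N, time in s.
With the tool pointing down it reaches from about 0.425 to 1.025 m from the base axis. Payload 9.4 kg.
Tool frame: the origin (TCP) lies between the finger pads; the fingertips stand 17 mm ahead of it and the grasp point (between the pads) lies 2 mm behind it; z points along the fingers, y is the direction in which the jaws open and shut (so a half turn about z gives the same grasp; the last joint's range is limited). The gripper opens to 85 mm and grips with 20 to 120 N. Pads are 22 mm wide; open, the fingers measure 114 mm over their backs; the gripper's body (76 mm by 85 mm) begins 54 mm behind the grasp point. The pads swing forward as they close: fully open they stand 13 mm farther back than shut.
Start: joints at [-77.619, 34.337, -0.143, 91.639, 0.103, 54.024, -4.572], TCP at [0.209, 0.694, 0.248] pointing down, gripper open.
Joint ranges: [-147.43, 147.43], [-19.82, 112.94], [-74.19, 73.91], [6.32, 146.72], [-59.91, 239.91], [6.04, 106.73], [-150.56, 150.56]. Speed limits (degrees/s): [127.2, 127.2, 172.46, 172.46, 180, 180, 180].

### API

Orientations are given as a 3x3 rotation matrix whose columns are the frame's x, y, z axes.
In Python, from cell import read_state, snapshot, calibration, job_done gives the robot as it stands.
- The arm moves only by the tool carry_out, never from a script. Its argument "series" is a list of rows, each an object with "travel": the shift along the tool's x, y, z as a fraction of full scale, a list of three; "rot": the turn, a rotation vector about the tool's x, y, z as a fraction of full scale, a list of three; "hand": the closure, from 0 (fully open) to 1 (shut). In form: [{"travel": [x, y, z], "rot": [rx, ry, rz], "hand": hand}, ...]. A call has 1 to 8 rows; each row is the pose to reach, as a shift and turn from the pose measured when the call began, along the tool's axes at that moment, turning the shorter way round; what a row does not reach only later rows make up. Full scale, the value 1, is 0.4 m for a shift and 180 degrees for a turn. A row lasts 1/12 s, in which the tool goes at most 41.7 mm and 7.16 degrees, less where a joint would pass 70% of its speed; a pose out of reach is approached as far as the arm can. A call with a number of a shift or a turn outside -1 to 1 is refused whole. A call with a gripper value outside its range is refused whole. The fingers move at their own pace and stop on an object; "force" is the grip in N (left out, the last holds). Time passes only in rows, so rows that repeat a pose let the fingers close. It gives the time, the measured TCP pose, the force and the opening at its end, in the units of the state.
- read_state(): the state, without advancing time (a new reading comes with each control period).
- snapshot(name): name is "scene" or "top" or "wrist"; returns the picture (480x640x3 uint8, red, green, blue); there is no depth.
- calibration(name): a dict with "fx", "fy", "cx", "cy" (pixels), "world_from_camera" (4x4, takes a point from camera to world coordinates). Camera axes: x right, y down, z forward; pixel columns grow to the right and rows downward; lengths in m; the calibration is good to about 2 mm. The wrist camera is an equidistant fisheye: a pixel r from the principal point sees the ray r / f radians off the axis. A picture is of the moment at which its call begins: read the wrist's pose just before it. calibration takes no time and is no camera call; for the wrist camera it gives the pose at the moment of the call.
- job_done(): hands the job in, once; it reports no verdict.
The state is a dict: "time_s": time; "joints": joint angles; "joint_velocities": joint speeds; "joint_efforts": joint torques, N m; "ee_pos": TCP position; "ee_rot": TCP orientation; "contact_force": force on the tool from outside, world axes, zero at the start; "moment": the same for the moment, N m; "finger_gap": finger opening in m.
Only numpy, scipy, OpenCV 4.12 (cv2) and the standard library are available. Lean on these libraries where they do the work, as an engineer would, in place of code of your own. Each camera call takes 0.05 s, during which the arm holds its last target. There are 200 camera calls.

### The job

The black-knobbed lever on the grey gearbox on the chest stands in the near slot of the middle column. Push it with the fingers through the gate, back to the middle cross-way, along it to the side where the green disc is, and fully home into the slot that ends at the green disc, without putting it into any other slot on the way. Push only, without forcing it, and never pinch the knob between the fingers; leave the ink bottles and tape where they are, and end clear of the lever.

Things in the scene. Friction and masses are not known exactly. Their poses are not given: they have to be found in the camera images.
- gearbox: Grey gearbox fixed on the flat black lid of the blue chest, 199 mm above the cabinet top, casing 132 (x) x 124 (y) mm, gate plate on top at 90 mm. Origin at the centre of its underside, below the lever's pivot. x points to the motor at the back ("far"), y to the step pulley ("left"), z up; the robot stands on its -x side ("near"). Motor to x = 121 mm, up to 87 mm high; pulley to y = 112 mm
- gate (a point): Centre of the steel gate plate's top face, 90 mm above the gearbox origin, same axes. Three columns of slots along x (a far and a near slot in each, ends at x = +36 and -36 mm; columns at y = +25, 0, -25 mm) are joined half-way by one cross-way along y at x = 0. Slots are 15 mm wide with rounded corners at the cross-way; the lever stem is 9 mm thick
- throw (a joint): Lever's far/near swing in rad: 0 = in the cross-way, +0.33 = fully home in a far slot (stop), -0.33 = fully home in a near slot (stop). It can change column only within about 0.035 of 0. It starts between -0.33 and -0.22. No spring: the lever stays where it is left (friction, about 1.8 N at the knob)
- cross (a joint): Lever's sideways swing in rad: +0.30 = left column (stop), 0 = middle column, -0.30 = right column (stop); play in a slot about 0.035. Both joints turn about a pivot 5 mm above the gearbox origin: with throw a and cross b the knob centre is at x = 125 sin a, y = 125 cos a sin b, z = 5 + 125 cos a cos b (mm, gearbox frame)
- knob (a point): Centre of the lever's knob: black rounded block, 36 x 36 x 36 mm, sides square to the gearbox axes when the lever is upright, tilting with the lever; centre 125 mm along the lever from the pivot (330 mm above the cabinet when upright)
- green_disc: Green enamel disc, 19 mm across, 2.5 mm thick, on the gate plate at the end of one of the four outer slots (gearbox frame x = +48 or -48, y = +32 or -32 mm; which one varies). Origin at the centre of its underside. With the lever fully home in that slot the knob centre is about 8 mm from it seen from above
- red_disc: Red disc of the same kind at another outer slot
- yellow_disc: Yellow disc of the same kind at another outer slot
- blue_disc: Blue disc of the same kind at another outer slot
- knob_far: Far side of the knob (fixed to it, origin on that side 11.5 mm from the lever's axis, 125 mm below the knob centre along the lever). Listed only because touching two opposite sides of the knob at once counts as pinching
- knob_near: Near side of the knob (fixed to it, origin on that side 11.5 mm from the lever's axis, 125 mm below the knob centre along the lever). Listed only because touching two opposite sides of the knob at once counts as pinching
- knob_left: Left side of the knob (fixed to it, origin on that side 11.5 mm from the lever's axis, 125 mm below the knob centre along the lever). Listed only because touching two opposite sides of the knob at once counts as pinching
- knob_right: Right side of the knob (fixed to it, origin on that side 11.5 mm from the lever's axis, 125 mm below the knob centre along the lever). Listed only because touching two opposite sides of the knob at once counts as pinching
- ink_red: Loose red ink bottle, 35 x 36 x 63 mm, on the chest to the right of the gearbox; origin at the centre of its underside. A bystander
- ink_black: Loose black ink bottle with a cream label, 42 x 43 x 60 mm, on the chest to the right of the gearbox, further back; origin at the centre of its underside. A bystander
- black_tape: Loose roll of black tape, 53 x 51 x 19 mm, lying flat on the chest behind the pulley; origin at the centre of its underside. A bystander

How it is judged (in metres and radians):
At the end, for the whole second after the job is handed in: The lever rests in the slot at the green disc: throw at least 0.27 rad from neutral (0.33 is fully home) and the knob centre within 18 mm of the green disc seen from above; it is still; the two ink bottles and the tape are within 15 mm of where they stood (horizontal distance between knob and green_disc below 0.018 m and (value of joint throw above 0.27 rad or value of joint throw below -0.27 rad) and velocity of joint throw between -0.05 and 0.05 rad/s and distance of each of ink_red, ink_black, black_tape from where it was at the start of the episode below 0.015 m); the robot touches nothing.
It fails at once if the lever is put into a wrong slot (throw beyond 0.27 rad at the red, yellow or blue disc or in the far middle slot) ((horizontal distance between knob and red_disc below 0.018 m and (value of joint throw above 0.27 rad or value of joint throw below -0.27 rad)) or (horizontal distance between knob and yellow_disc below 0.018 m and (value of joint throw above 0.27 rad or value of joint throw below -0.27 rad)) or (horizontal distance between knob and blue_disc below 0.018 m and (value of joint throw above 0.27 rad or value of joint throw below -0.27 rad)) or (value of joint throw above 0.27 rad and value of joint cross between -0.1 and 0.1 rad)).
It fails at once if the knob is pinched: fingers press on two opposite sides at once (contact force between each of knob_far, knob_near and the fingers above 0.5 N or contact force between each of knob_left, knob_right and the fingers above 0.5 N).
It fails at once if the lever is forced: more than 40 N on the knob (contact force between any of knob_far, knob_near, knob_left, knob_right and anything else above 40 N).
It fails at once if a bystander is moved more than 15 mm, lifted or knocked over (distance of any of ink_red, ink_black, black_tape from where it was at the start of the episode above 0.015 m).
It also fails if it takes over 59 s, if anything falls off the work surface, if the arm or the gripper's body presses on something with over 40 N, if the wrist force passes 120 N, or if a joint passes its speed limit or range.

## Working session

There is one attempt and no reset: what is moved stays moved. The work goes in short steps, Python scripts to look and compute and a tool call to move; the robot and the scene stay as the last step left them, time stands still between calls to the robot, and variables do not carry over. Pictures are saved under pics/ and viewed, about 8 in all and at most 12, crops included, and the job is handed in when it is done.

Besides the shell and the picture viewer there is one more tool, called after "Request:" by a JSON object that holds its "op" and its "data", one argument or row to a line. carry_out: Moves the arm, as the interface text tells. Its arguments: {"type":"object","properties":{"series":{"type":"array","items":{"type":"object","properties":{"travel":{"type":"array","items":{"type":"number"}},"rot":{"type":"array","items":{"type":"number"}},"hand":{"type":"number"}}}},"force":{"type":"number"}},"required":["series"]}

```bash
mkdir -p pics; python3 - <<'E'
from cell import *
import cv2,numpy as np
s=read_state();print(s['time_s'],s['ee_pos'],np.round(s['ee_rot'],3).tolist(),s['finger_gap'])
for n in('scene','top'):
    cv2.imwrite(f'pics/{n}0.png',snapshot(n)[:,:,::-1]);c=calibration(n);print(n,c['fx'],c['cx'],c['cy'],np.round(c['world_from_camera'],3).tolist())
E
```

```text
0.0 [0.20912255 0.69371471 0.24740158] [[-0.957, 0.289, -0.0], [0.289, 0.957, -0.002], [-0.0, -0.002, -1.0]] 0.08534279519392436
scene 439.1779076684751 319.04358846061893 230.28756220054578 [[-0.904, -0.206, 0.373, 0.328], [-0.427, 0.419, -0.802, 0.752], [0.009, -0.884, -0.467, 0.701], [0.0, 0.0, 0.0, 1.0]]
top 587.8539605221072 319.36914949624776 233.66675021892257 [[-0.344, -0.909, 0.237, 0.453], [-0.939, 0.332, -0.091, 0.132], [0.004, -0.253, -0.967, 1.115], [0.0, 0.0, 0.0, 1.0]]
```

View pics/top0.png

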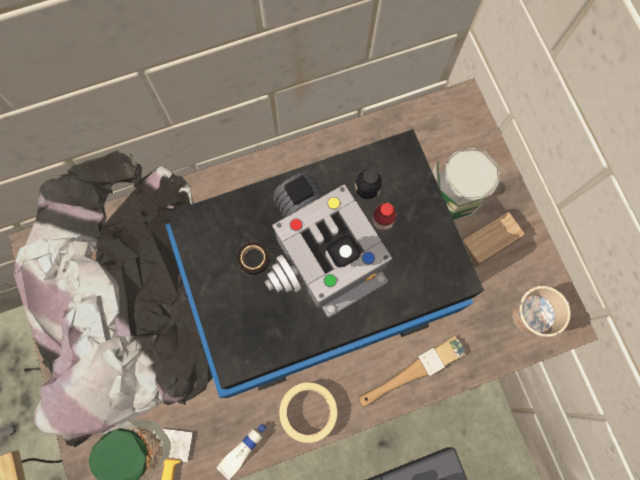

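View pics/scene0.png

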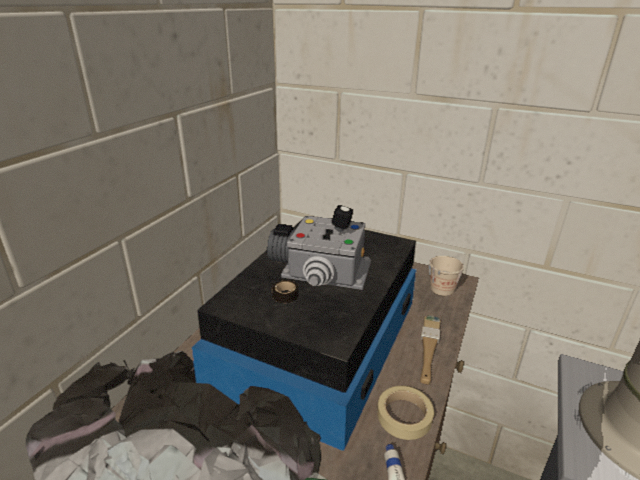

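The top view shows the green disc at about (330,281), red (296,225), yellow (334,203) and blue (368,258). Green is therefore near-left, and the knob is at about (345,251). I'll enlarge it for precise readings.

```bash
python3 - <<'E'
import cv2
im=cv2.imread('pics/top0.png')[170:320,250:400]
cv2.imwrite('pics/crop0.png',cv2.resize(im,(600,600),interpolation=cv2.INTER_CUBIC))
E
```

```text
(no output)
```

View pics/crop0.png

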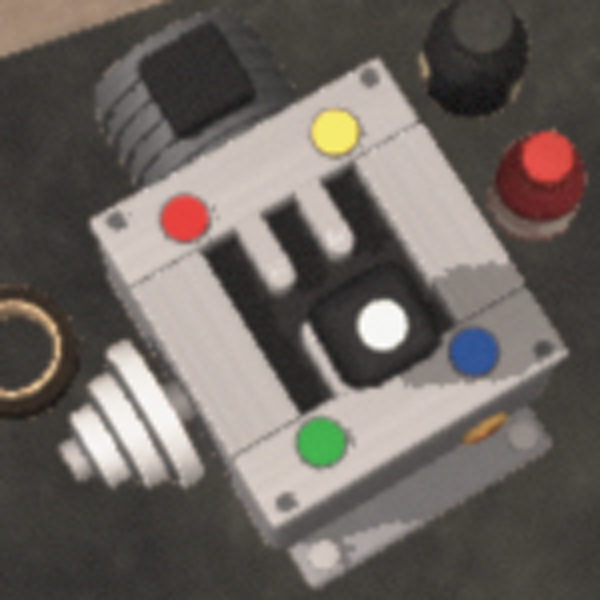

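Discs in the crop: red (185,218), yellow (335,132), blue (473,352), green (322,442). The knob cap is at (382,325).

```bash
cat >h.py <<'E'
from cell import *
import numpy as np, cv2
def ray(n,u,v,z):
    c=calibration(n);T=np.array(c['world_from_camera'])
    d=T[:3,:3]@[(u-c['cx'])/c['fx'],(v-c['cy'])/c['fy'],1];o=T[:3,3]
    return o+d*(z-o[2])/d[2]
E
python3 - <<'E'
from h import *
f=lambda a,b,z:ray('top',(a+.5)/4-.5+250,(b+.5)/4-.5+170,z)
W=np.array([f(*p,.2915)for p in((185,218),(335,132),(473,352),(322,442))])[:,:2]
G=np.array([[48,32],[48,-32],[-48,-32],[-48,32]])/1000
c=W.mean(0);H=(W-c).T@G
th=np.arctan2(H[1,0]-H[0,1],H[0,0]+H[1,1]);R=np.array([[np.cos(th),-np.sin(th)],[np.sin(th),np.cos(th)]])
print(c,np.degrees(th),np.round((W-c)@R*1000,1))
for th_ in (-.33,-.28,-.22):
    z=.199+.005+.144*np.cos(th_);k=f(382,325,z)[:2]
    print(th_,(k-c)@R*1000,144*np.sin(th_))
s=read_state()
print('joint1',s['joints'])
E
```

```text
[0.63849685 0.04136698] 10.753379455997697 [[ 48.   31.9]
 [ 48.1 -32. ]
 [-47.9 -31.6]
 [-48.1  31.7]]
-0.33 [-31.17669048  -0.97934495] -46.662196088861045
-0.28 [-31.55100836  -0.63244923] -39.79521339323238
-0.22 [-31.92106065  -0.28950661] -31.425065723645183
joint1 [-77.61992273  34.38085387  -0.14525398  91.67752904   0.10144402
  54.02207389  -4.56963028]
```

```bash
cat >>h.py <<'E'
C=np.array([.6385,.0414,.199]);a=np.radians(10.75)
RG=np.array([[np.cos(a),-np.sin(a),0],[np.sin(a),np.cos(a),0],[0,0,1]])
RT=RG@np.diag([-1,1,-1.])   # tool x = near, y = left, z down
def now():
    s=read_state();p=np.array(s['ee_pos']);R=np.array(s['ee_rot'])
    print('t',round(s['time_s'],2),'gb mm',np.round(RG.T@(p-C)*1000,1),'z',round(p[2],4),'F',np.round(RG.T@s['contact_force'],1),'gap',round(s['finger_gap'],4));return p,R
def to(*g): # gearbox-frame target mm (z in gearbox frame)
    p,R=now();q=C+RG@(np.array(g)/1000)
    print('travel',np.round(R.T@(q-p)/.4,4),'rot',np.round(cv2.Rodrigues(R.T@RT)[0].ravel()/np.pi,4))
E
python3 -c "
from h import *
to(-85,0,230)"
```

```text
t 0.1 gb mm [-300.2  721.    48.5] z 0.2475 F [ 0.8 -0.7  0.1] gap 0.0858
travel [-1.3099 -1.3506 -0.4518] rot [-4.000e-04 -1.000e-04 -1.529e-01]
```

Request:
{"op": "carry_out", "data": {
  "series": [
    {"travel": [0,0,-0.475],"rot": [0,0,0],"hand": 1},
    {"travel": [0,0,-0.475],"rot": [0,0,0],"hand": 1},
    {"travel": [0,0,-0.475],"rot": [0,0,0],"hand": 1},
    {"travel": [0,0,-0.475],"rot": [0,0,0],"hand": 1},
    {"travel": [0,0,-0.475],"rot": [0,0,0],"hand": 1},
    {"travel": [0,0,-0.475],"rot": [0,0,0],"hand": 1}
  ]
}}

```text
time_s: 0.6
ee_pos: [0.2097, 0.6954, 0.4441]
ee_rot: [[-0.957, 0.289, 0.002], [0.289, 0.957, 0.007], [0.0, 0.008, -1.0]]
contact_force: [-0.1, 0.0, 0.7]
finger_gap: 0.0121
```

```bash
python3 -c "
from h import *
to(-85,0,230)"
```

```text
t 0.6 gb mm [-299.3  722.5  245.1] z 0.4441 F [-0.1  0.   0.7] gap 0.0121
travel [-1.3101 -1.3542  0.0269] rot [ 0.0024  0.0005 -0.153 ]
```

Request:
{"op": "carry_out", "data": {
  "series": [
    {"travel": [-0.58,-0.6,0],"rot": [0,0,-0.153],"hand": 1},
    {"travel": [-0.58,-0.6,0],"rot": [0,0,-0.153],"hand": 1},
    {"travel": [-0.58,-0.6,0],"rot": [0,0,-0.153],"hand": 1},
    {"travel": [-0.58,-0.6,0],"rot": [0,0,-0.153],"hand": 1},
    {"travel": [-0.58,-0.6,0],"rot": [0,0,-0.153],"hand": 1},
    {"travel": [-0.58,-0.6,0],"rot": [0,0,-0.153],"hand": 1},
    {"travel": [-0.58,-0.6,0],"rot": [0,0,-0.153],"hand": 1},
    {"travel": [-0.58,-0.6,0],"rot": [0,0,-0.153],"hand": 1}
  ]
}}

```text
time_s: 1.27
ee_pos: [0.3629, 0.3962, 0.4417]
ee_rot: [[-0.982, -0.186, 0.001], [-0.186, 0.982, 0.007], [-0.003, 0.006, -1.0]]
contact_force: [1.2, 0.4, 0.4]
finger_gap: 0.0002
```

```bash
python3 -c "
from h import *
to(-85,0,230)"
```

```text
t 1.27 gb mm [-204.5  400.   242.7] z 0.4417 F [1.3 0.2 0.4] gap 0.0002
travel [-0.2989 -1.0002  0.026 ] rot [ 0.0021  0.0008 -0.    ]
```

Request:
{"op": "carry_out", "data": {
  "series": [
    {"travel": [-0.3,-1,0.025],"rot": [0.002,0.001,0],"hand": 1},
    {"travel": [-0.3,-1,0.025],"rot": [0.002,0.001,0],"hand": 1},
    {"travel": [-0.3,-1,0.025],"rot": [0.002,0.001,0],"hand": 1},
    {"travel": [-0.3,-1,0.025],"rot": [0.002,0.001,0],"hand": 1},
    {"travel": [-0.3,-1,0.025],"rot": [0.002,0.001,0],"hand": 1},
    {"travel": [-0.3,-1,0.025],"rot": [0.002,0.001,0],"hand": 1},
    {"travel": [-0.3,-1,0.025],"rot": [0.002,0.001,0],"hand": 1},
    {"travel": [-0.3,-1,0.025],"rot": [0.002,0.001,0],"hand": 1}
  ]
}}

```text
time_s: 1.93
ee_pos: [0.5158, 0.1006, 0.4317]
ee_rot: [[-0.982, -0.186, -0.001], [-0.186, 0.982, -0.0], [0.001, 0.0, -1.0]]
contact_force: [0.8, -0.2, 0.6]
finger_gap: -0.0003
```

Request:
{"op": "carry_out", "data": {
  "series": [
    {"travel": [-0.04,-0.13,0],"rot": [0,0,0],"hand": 1},
    {"travel": [-0.04,-0.13,0],"rot": [0,0,0],"hand": 1},
    {"travel": [-0.04,-0.13,0],"rot": [0,0,0],"hand": 1},
    {"travel": [-0.04,-0.13,0],"rot": [0,0,0],"hand": 1}
  ]
}}

```text
time_s: 2.27
ee_pos: [0.541, 0.0518, 0.4309]
ee_rot: [[-0.983, -0.184, -0.002], [-0.184, 0.983, -0.0], [0.002, 0.0, -1.0]]
contact_force: [-0.4, 0.6, -1.0]
finger_gap: 0.0001
```

```bash
python3 -c "
from h import *
to(-82,0,136)
cv2.imwrite('pics/w1.png',snapshot('wrist')[:,:,::-1])"
```

```text
t 2.27 gb mm [-93.8  28.4 231.9] z 0.4309 F [-0.3  0.6 -1. ] gap 0.0001
travel [-0.0303 -0.0711  0.2397] rot [ 0.0001 -0.0008 -0.0007]
```

View pics/w1.png

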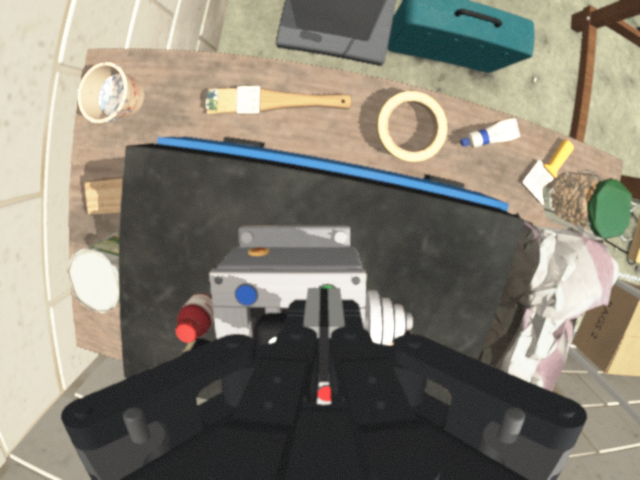

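The wrist view has near at the top: blue disc (246,294), knob (272,335), shut fingers (322,300) above the green side. I'll finish the sideways shift, then go down in front of the knob.

Request:
{"op": "carry_out", "data": {
  "series": [
    {"travel": [-0.02,-0.07,0],"rot": [0,-0.001,0],"hand": 1},
    {"travel": [-0.02,-0.07,0],"rot": [0,-0.001,0],"hand": 1},
    {"travel": [-0.02,-0.07,0.1],"rot": [0,-0.001,0],"hand": 1},
    {"travel": [-0.02,-0.07,0.24],"rot": [0,-0.001,0],"hand": 1},
    {"travel": [-0.02,-0.07,0.24],"rot": [0,-0.001,0],"hand": 1},
    {"travel": [-0.02,-0.07,0.24],"rot": [0,-0.001,0],"hand": 1},
    {"travel": [-0.02,-0.07,0.24],"rot": [0,-0.001,0],"hand": 1}
  ]
}}

```text
time_s: 2.9
ee_pos: [0.5532, 0.0285, 0.3349]
ee_rot: [[-0.982, -0.189, -0.001], [-0.189, 0.982, 0.001], [0.001, 0.001, -1.0]]
contact_force: [-0.1, 1.0, 0.7]
finger_gap: 0.0002
```

```bash
python3 -c "
from h import *
to(-29,0,136)
a=snapshot('scene')[190:290,260:385,::-1];b=snapshot('top')[190:310,270:420,::-1]
cv2.imwrite('pics/s2.png',np.hstack([cv2.resize(a,(400,320),interpolation=2),cv2.resize(b,(400,320),interpolation=2)]))"
```

```text
t 2.9 gb mm [-86.2   3.2 135.9] z 0.3349 F [0.1 1.  0.7] gap 0.0002
travel [-0.1429 -0.0084 -0.0004] rot [ 0.0003 -0.0002  0.0006]
```

View pics/s2.png

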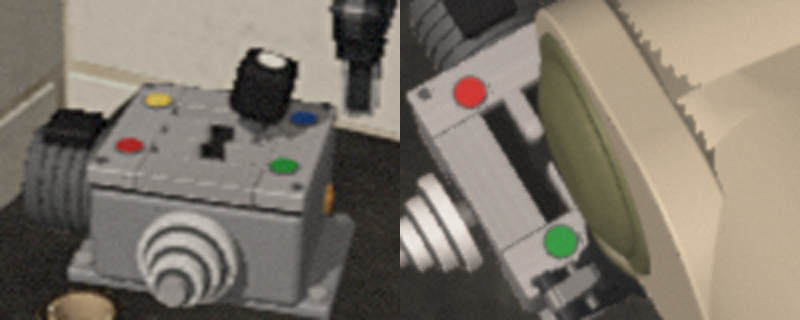

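The scene view shows the fingertip bottom at about (373,225) full-frame, clear of the knob on the near side. The top view is blocked by the arm. I'll check the tip height and width against that pixel.

```bash
python3 -c "
from h import *
c=calibration('scene');T=np.linalg.inv(np.array(c['world_from_camera']))
def pr(g):
    q=T[:3,:3]@(C+RG@(np.array(g)/1000.))+T[:3,3];return np.round([c['cx']+c['fx']*q[0]/q[2],c['cy']+c['fy']*q[1]/q[2]],1)
for z in(136,119,106):print(z,[pr((x,3,z)).tolist() for x in(-97,-86,-75)])
for t in(-.22,-.27,-.33):print(t,pr((144*np.sin(t),0,5+144*np.cos(t))),'cap seen',260+270/3.2,190+61/3.2)
"
```

```text
136 [[378.0, 217.3], [372.2, 216.7], [366.5, 216.0]]
119 [[377.3, 225.3], [371.6, 224.6], [365.9, 223.9]]
106 [[376.9, 231.3], [371.2, 230.6], [365.5, 229.9]]
-0.22 [344.5 208.2] cap seen 344.375 209.0625
-0.27 [348.1 209.4] cap seen 344.375 209.0625
-0.33 [352.2 211.1] cap seen 344.375 209.0625
```

Tip confirmed 17 mm ahead of the TCP, lever at about -0.22. I'll lower 10 mm, approach, then push far slowly.

Request:
{"op": "carry_out", "data": {
  "series": [
    {"travel": [-0.01,-0.008,0.024],"rot": [0,0,0],"hand": 1},
    {"travel": [-0.03,-0.008,0.024],"rot": [0,0,0],"hand": 1},
    {"travel": [-0.05,-0.008,0.024],"rot": [0,0,0],"hand": 1},
    {"travel": [-0.065,-0.008,0.024],"rot": [0,0,0],"hand": 1},
    {"travel": [-0.075,-0.008,0.024],"rot": [0,0,0],"hand": 1},
    {"travel": [-0.085,-0.008,0.024],"rot": [0,0,0],"hand": 1},
    {"travel": [-0.095,-0.008,0.024],"rot": [0,0,0],"hand": 1},
    {"travel": [-0.105,-0.008,0.024],"rot": [0,0,0],"hand": 1}
  ]
}}

```text
time_s: 3.67
ee_pos: [0.5964, 0.0327, 0.3271]
ee_rot: [[-0.982, -0.188, 0.003], [-0.188, 0.982, 0.001], [-0.003, 0.001, -1.0]]
contact_force: [-2.2, -0.4, 1.9]
finger_gap: -0.0001
```

```bash
python3 -c "
from h import *
to(-31,0,126)"
```

```text
t 3.67 gb mm [-43.   -0.7 128.1] z 0.3271 F [-2.2  0.   1.9] gap -0.0001
travel [-0.03    0.0018  0.0054] rot [0.0002 0.0009 0.0003]
```

Contact at -2.2 N, as expected. Continuing to x ≈ -31.

Request:
{"op": "carry_out", "data": {
  "series": [
    {"travel": [-0.008,0.002,0],"rot": [0,0.001,0],"hand": 1},
    {"travel": [-0.015,0.002,0],"rot": [0,0.001,0],"hand": 1},
    {"travel": [-0.022,0.002,0],"rot": [0,0.001,0],"hand": 1},
    {"travel": [-0.028,0.002,0],"rot": [0,0.001,0],"hand": 1},
    {"travel": [-0.03,0.002,0],"rot": [0,0.001,0],"hand": 1},
    {"travel": [-0.03,0.002,0],"rot": [0,0.001,0],"hand": 1}
  ]
}}

```text
time_s: 4.17
ee_pos: [0.6082, 0.0358, 0.3271]
ee_rot: [[-0.982, -0.188, -0.0], [-0.188, 0.982, 0.001], [0.0, 0.001, -1.0]]
contact_force: [-0.5, -0.1, -0.0]
finger_gap: -0.0003
```

```bash
cat >>h.py <<'E'
def pr(g,n='scene'):
    c=calibration(n);T=np.linalg.inv(np.array(c['world_from_camera']))
    q=T[:3,:3]@(C+RG@(np.array(g)/1000.))+T[:3,3];return np.round([c['cx']+c['fx']*q[0]/q[2],c['cy']+c['fy']*q[1]/q[2]],1)
def cap(a,b):return pr((144*np.sin(a),144*np.cos(a)*np.sin(b),5+144*np.cos(a)*np.cos(b)))
E
python3 -c "
from h import *
now()
a=snapshot('scene')
m=(a.astype(int).min(2)>170)[190:235,305:365]
n,l,st,ce=cv2.connectedComponentsWithStats(m.astype(np.uint8));print(st[1:],ce[1:]+[305,190])
for t in(-.08,-.04,0,.04):print(t,cap(t,0),cap(t,.3))
cv2.imwrite('pics/s3.png',cv2.resize(a[185:265,280:380,::-1],(750,600),interpolation=2))"
```

```text
t 4.17 gb mm [-30.8   0.2 128.1] z 0.3271 F [-0.5 -0.  -0. ] gap -0.0003
[[22 14  7  3 17]] [[330. 205.]]
-0.08 [334.5 205.6] [329.4 217.9]
-0.04 [331.6 205.1] [326.3 217.4]
0 [328.7 204.7] [323.3 217. ]
0.04 [325.8 204.4] [320.3 216.7]
```

View pics/s3.png

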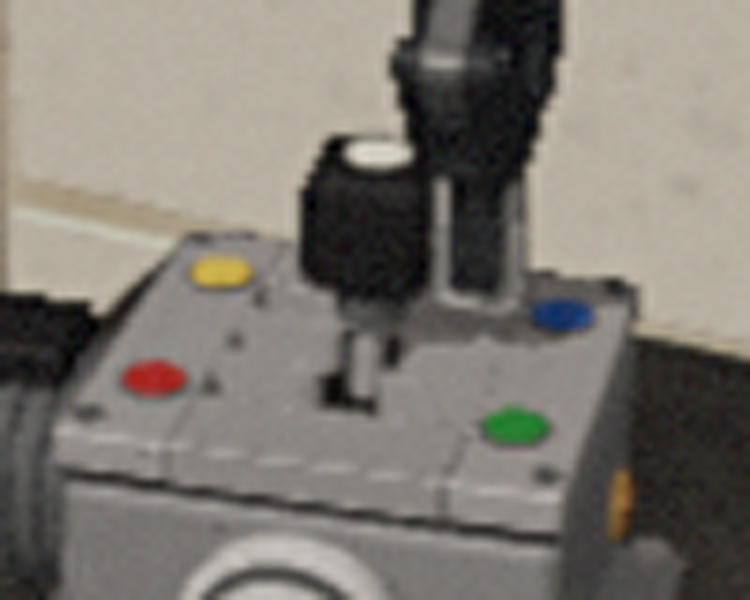

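The cap centre at (330,205) puts throw at about -0.02. One more 2 mm nudge, then I back off and go round to the right side.

Request:
{"op": "carry_out", "data": {
  "series": [
    {"travel": [-0.003,0,0],"rot": [0,0,0],"hand": 1},
    {"travel": [-0.005,0,0],"rot": [0,0,0],"hand": 1},
    {"travel": [-0.005,0,0],"rot": [0,0,0],"hand": 1},
    {"travel": [0.02,0,0],"rot": [0,0,0],"hand": 1},
    {"travel": [0.08,0,0],"rot": [0,0,0],"hand": 1},
    {"travel": [0.08,-0.06,0],"rot": [0,0,0],"hand": 1},
    {"travel": [0.08,-0.16,0],"rot": [0,0,0],"hand": 1},
    {"travel": [0.08,-0.16,0],"rot": [0,0,0],"hand": 1}
  ]
}}

```text
time_s: 4.88
ee_pos: [0.5885, -0.0406, 0.3277]
ee_rot: [[-0.984, -0.181, 0.002], [-0.181, 0.984, -0.003], [-0.001, -0.003, -1.0]]
contact_force: [0.4, -0.2, 0.4]
finger_gap: -0.0002
```

```bash
python3 -c "
from h import *
to(0,-60,126)
a=snapshot('scene')
m=(a.astype(int).min(2)>170)[190:235,305:365]
n,l,st,ce=cv2.connectedComponentsWithStats(m.astype(np.uint8));print(st[1:],ce[1:]+[305,190])
"
```

```text
t 4.88 gb mm [-64.4 -71.3 128.7] z 0.3277 F [ 0.4 -0.3  0.4] gap -0.0002
travel [-0.1608  0.0291  0.0068] rot [-0.001   0.0003 -0.0019]
[[21 14  7  3 18]] [[329.11111111 204.83333333]]
```

Cap at 329.1, so throw is about -0.005. Moving to the right of the knob.

Request:
{"op": "carry_out", "data": {
  "series": [
    {"travel": [-0.08,0,0.005],"rot": [-0.001,0,-0.002],"hand": 1},
    {"travel": [-0.16,0,0.005],"rot": [-0.001,0,-0.002],"hand": 1},
    {"travel": [-0.16,0.01,0.005],"rot": [-0.001,0,-0.002],"hand": 1},
    {"travel": [-0.16,0.029,0.005],"rot": [-0.001,0,-0.002],"hand": 1},
    {"travel": [-0.16,0.029,0.005],"rot": [-0.001,0,-0.002],"hand": 1}
  ]
}}

```text
time_s: 5.35
ee_pos: [0.6483, -0.0123, 0.3249]
ee_rot: [[-0.982, -0.19, -0.001], [-0.19, 0.982, 0.003], [0.001, 0.003, -1.0]]
contact_force: [-0.9, 0.7, 0.2]
finger_gap: 0.0002
```

```bash
python3 -c "
from h import *
to(0,0,126)"
```

```text
t 5.35 gb mm [ -0.4 -54.6 125.9] z 0.3249 F [-0.7  0.8  0.2] gap 0.0002
travel [-1.400e-03  1.364e-01  1.000e-04] rot [ 0.001  -0.0002  0.001 ]
```

Request:
{"op": "carry_out", "data": {
  "series": [
    {"travel": [-0.001,0.02,0],"rot": [0,0,0],"hand": 1},
    {"travel": [-0.001,0.035,0],"rot": [0,0,0],"hand": 1},
    {"travel": [-0.001,0.05,0],"rot": [0,0,0],"hand": 1},
    {"travel": [-0.001,0.06,0],"rot": [0,0,0],"hand": 1},
    {"travel": [-0.001,0.07,0],"rot": [0,0,0],"hand": 1},
    {"travel": [-0.001,0.08,0],"rot": [0,0,0],"hand": 1},
    {"travel": [-0.001,0.09,0],"rot": [0,0,0],"hand": 1},
    {"travel": [-0.001,0.1,0],"rot": [0,0,0],"hand": 1}
  ]
}}

```text
time_s: 6.02
ee_pos: [0.6411, 0.0271, 0.3252]
ee_rot: [[-0.982, -0.189, -0.001], [-0.189, 0.982, 0.003], [0.0, 0.003, -1.0]]
contact_force: [-0.2, -1.7, 3.5]
finger_gap: -0.0004
```

```bash
cat >>h.py <<'E'
def lever(n='scene',save=None):
    from scipy.optimize import least_squares
    a=snapshot(n)
    if save: cv2.imwrite(save,cv2.resize(a[185:265,280:380,::-1],(750,600),interpolation=2))
    m=(a.astype(int).min(2)>170)[195:235,305:365]
    n,l,st,ce=cv2.connectedComponentsWithStats(m.astype(np.uint8))
    for s_,c_ in zip(st[1:],ce[1:]+[305,195]):
        if 8<s_[4]<60:
            r=least_squares(lambda v:cap(*v)-c_,[0,.1]);print(s_,np.round(c_,1),'throw,cross',np.round(r.x,3))
E
python3 -c "
from h import *
to(0,0,126);lever(save='pics/s4.png')"
```

```text
t 6.02 gb mm [-1.000e-01 -1.460e+01  1.262e+02] z 0.3252 F [-0.5 -1.7  3.5] gap -0.0004
travel [-0.0004  0.0365  0.0005] rot [ 0.0009 -0.0001  0.0009]
[18 13  8  5 28] [326.2 210.1] throw,cross [0.  0.1]
```

Cap (326.2,210.1) means cross is about +0.13 and throw about 0. Continuing the push. I'll also fix the rounding that broke the solver.

Request:
{"op": "carry_out", "data": {
  "series": [
    {"travel": [0,0.008,0],"rot": [0,0,0],"hand": 1},
    {"travel": [0,0.015,0],"rot": [0,0,0],"hand": 1},
    {"travel": [0,0.022,0],"rot": [0,0,0],"hand": 1},
    {"travel": [0,0.029,0],"rot": [0,0,0],"hand": 1},
    {"travel": [0,0.035,0],"rot": [0,0,0],"hand": 1}
  ]
}}

```text
time_s: 6.48
ee_pos: [0.6381, 0.0423, 0.3247]
ee_rot: [[-0.982, -0.19, -0.002], [-0.19, 0.982, 0.003], [0.001, 0.004, -1.0]]
contact_force: [-0.1, -2.1, -1.5]
finger_gap: -0.0003
```

```bash
sed -i 's/return np.round(\(\[c\[.cx.*\]\),1)/return np.array(\1)/' h.py; python3 -c "
from h import *
to(0,0,126);lever(save='pics/s5.png')"
```

```text
t 6.48 gb mm [ -0.2   1.  125.7] z 0.3247 F [-0.5 -2.  -1.5] gap -0.0003
travel [-0.0006 -0.0025 -0.0008] rot [ 0.0012 -0.0004  0.0013]
[15 19  9  5 36] [323.9 216.1] throw,cross [-0.003  0.282]
```

Request:
{"op": "carry_out", "data": {
  "series": [
    {"travel": [0,0.003,0],"rot": [0,0,0],"hand": 1},
    {"travel": [0,0.005,0],"rot": [0,0,0],"hand": 1},
    {"travel": [0,0.005,0],"rot": [0,0,0],"hand": 1}
  ]
}}

```text
time_s: 6.78
ee_pos: [0.6376, 0.0448, 0.3246]
ee_rot: [[-0.982, -0.191, -0.002], [-0.191, 0.982, 0.003], [0.001, 0.004, -1.0]]
contact_force: [0.7, -2.2, -0.0]
finger_gap: -0.0001
```

```bash
python3 -c "
from h import *
to(0,-60,190);lever()"
```

```text
t 6.78 gb mm [ -0.3   3.5 125.6] z 0.3246 F [ 0.3 -2.3 -0. ] gap -0.0001
travel [ 0.0003 -0.1581 -0.1616] rot [ 0.0012 -0.0004  0.0015]
[15 20  8  6 37] [323.6 217.2] throw,cross [-0.004  0.303]
```

Cross is about 0.30, fully left, and throw about 0. Backing off and going round to the far side of the knob.

Request:
{"op": "carry_out", "data": {
  "series": [
    {"travel": [0,-0.03,0],"rot": [0,0,0],"hand": 1},
    {"travel": [0,-0.08,0],"rot": [0,0,0],"hand": 1},
    {"travel": [0,-0.08,0],"rot": [0.001,0,0.001],"hand": 1},
    {"travel": [-0.08,-0.08,0],"rot": [0.001,0,0.001],"hand": 1},
    {"travel": [-0.15,-0.08,0],"rot": [0.001,0,0.001],"hand": 1},
    {"travel": [-0.15,-0.08,0],"rot": [0.001,0,0.001],"hand": 1},
    {"travel": [-0.15,0,0],"rot": [0.001,0,0.001],"hand": 1},
    {"travel": [-0.15,0.082,0],"rot": [0.001,0,0.001],"hand": 1}
  ]
}}

```text
time_s: 7.5
ee_pos: [0.6908, 0.086, 0.3244]
ee_rot: [[-0.983, -0.183, -0.001], [-0.183, 0.983, -0.001], [0.002, -0.0, -1.0]]
contact_force: [0.2, -0.2, 0.2]
finger_gap: 0.0003
```

```bash
python3 -c "
from h import *
to(15,36,125);lever(save='pics/s6.png')"
```

```text
t 7.5 gb mm [ 59.7  34.1 125.4] z 0.3244 F [ 0.2 -0.2  0.2] gap 0.0003
travel [0.1117 0.0043 0.0011] rot [-0.0001 -0.0005 -0.0012]
[15 20  8  6 37] [323.5 217.1] throw,cross [-0.002  0.301]
```

View pics/s6.png

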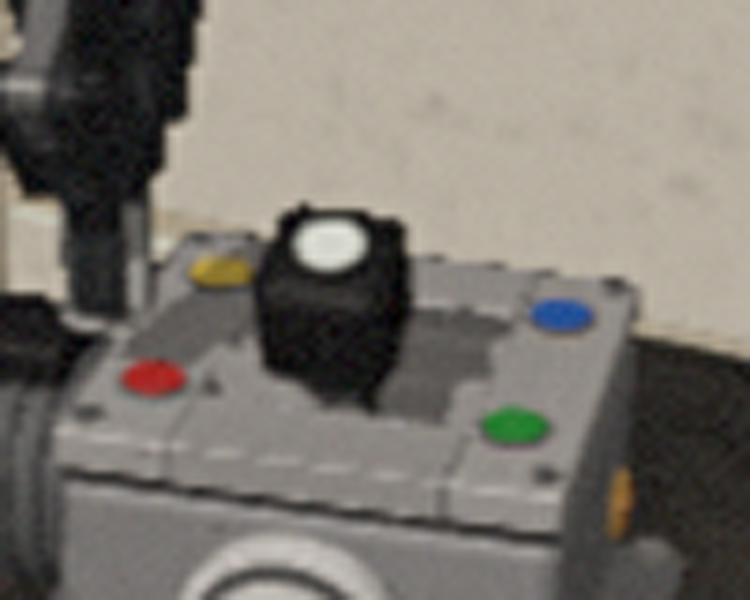

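The knob is in the cross-way at the left column (cap at crop (330,243)) and the finger is behind it at (95,310). Pushing near.

Request:
{"op": "carry_out", "data": {
  "series": [
    {"travel": [0.04,0.004,0.001],"rot": [0,0,-0.001],"hand": 1},
    {"travel": [0.06,0.004,0.001],"rot": [0,0,-0.001],"hand": 1},
    {"travel": [0.075,0.004,0.001],"rot": [0,0,-0.001],"hand": 1},
    {"travel": [0.088,0.004,0.001],"rot": [0,0,-0.001],"hand": 1},
    {"travel": [0.1,0.004,0.001],"rot": [0,0,-0.001],"hand": 1},
    {"travel": [0.112,0.004,0.001],"rot": [0,0,-0.001],"hand": 1},
    {"travel": [0.124,0.004,0.001],"rot": [0,0,-0.001],"hand": 1},
    {"travel": [0.136,0.004,0.001],"rot": [0,0,-0.001],"hand": 1}
  ]
}}

```text
time_s: 8.22
ee_pos: [0.6353, 0.0876, 0.3242]
ee_rot: [[-0.981, -0.195, -0.002], [-0.195, 0.981, 0.005], [0.001, 0.006, -1.0]]
contact_force: [0.7, 0.3, 2.3]
finger_gap: 0.0003
```

```bash
python3 -c "
from h import *
to(-7,35,125);lever()"
```

```text
t 8.22 gb mm [  5.4  46.  125.2] z 0.3242 F [0.7 0.2 2.3] gap 0.0003
travel [ 0.0313 -0.0271  0.0003] rot [ 0.0018 -0.0003  0.0029]
[31 23  7  6 30] [339.3 220.6] throw,cross [-0.213  0.306]
```

Throw is about -0.21 in the left column. The TCP drifted 10 mm to the left but still covers the knob. Finishing the push gently and correcting y.

Request:
{"op": "carry_out", "data": {
  "series": [
    {"travel": [0.006,-0.01,0],"rot": [0,0,0.002],"hand": 1},
    {"travel": [0.012,-0.02,0],"rot": [0,0,0.002],"hand": 1},
    {"travel": [0.018,-0.022,0],"rot": [0,0,0.002],"hand": 1},
    {"travel": [0.023,-0.022,0],"rot": [0,0,0.002],"hand": 1},
    {"travel": [0.026,-0.022,0],"rot": [0,0,0.002],"hand": 1}
  ]
}}

```text
time_s: 8.68
ee_pos: [0.6255, 0.076, 0.3238]
ee_rot: [[-0.982, -0.189, -0.004], [-0.189, 0.982, 0.005], [0.003, 0.005, -1.0]]
contact_force: [2.9, 0.3, -0.6]
finger_gap: 0.0001
```

```bash
python3 -c "
from h import *
to(-9,35,125);lever()"
```

```text
t 8.68 gb mm [ -6.3  36.4 124.8] z 0.3238 F [ 2.9 -0.3 -0.6] gap 0.0001
travel [ 0.0068 -0.0035 -0.0005] rot [ 0.0017 -0.0009  0.0006]
[38 25  8  6 40] [346.6 222.6] throw,cross [-0.31   0.302]
```

Request:
{"op": "carry_out", "data": {
  "series": [
    {"travel": [0.003,0,0],"rot": [0,0,0],"hand": 1},
    {"travel": [0.005,0,0],"rot": [0,0,0],"hand": 1},
    {"travel": [0.005,0,0],"rot": [0,0,0],"hand": 1}
  ]
}}

```text
time_s: 8.98
ee_pos: [0.6235, 0.0757, 0.3239]
ee_rot: [[-0.982, -0.189, -0.003], [-0.189, 0.982, 0.005], [0.002, 0.005, -1.0]]
contact_force: [1.9, 0.4, -0.6]
finger_gap: 0.0001
```

```bash
python3 -c "
from h import *
now();lever()"
```

```text
t 8.98 gb mm [ -8.3  36.5 124.9] z 0.3239 F [ 2.   0.  -0.6] gap 0.0001
[39 26  8  6 39] [347.7 223.3] throw,cross [-0.326  0.306]
```

Throw is -0.326, home, with only 2 N on the tool. Backing off to the far side, then up.

Request:
{"op": "carry_out", "data": {
  "series": [
    {"travel": [-0.05,0,0],"rot": [0,0,0],"hand": 1},
    {"travel": [-0.1,0,0],"rot": [0,0,0],"hand": 1},
    {"travel": [-0.1,0,-0.06],"rot": [0,0,0],"hand": 1},
    {"travel": [-0.1,0,-0.16],"rot": [0,0,0],"hand": 1},
    {"travel": [-0.1,0,-0.2],"rot": [0,0,0],"hand": 1},
    {"travel": [-0.1,0,-0.2],"rot": [0,0,0],"hand": 1},
    {"travel": [-0.1,0,-0.2],"rot": [0,0,0],"hand": 1},
    {"travel": [-0.1,0,-0.2],"rot": [0,0,0],"hand": 1}
  ]
}}

```text
time_s: 9.7
ee_pos: [0.6624, 0.083, 0.4028]
ee_rot: [[-0.982, -0.189, -0.005], [-0.189, 0.982, 0.004], [0.004, 0.005, -1.0]]
contact_force: [-0.5, 0.3, -1.0]
finger_gap: -0.0005
```

```bash
python3 -c "
from h import *
now();lever(save='pics/s7.png')
cv2.imwrite('pics/w7.png',snapshot('wrist')[:,:,::-1])"
```

```text
t 9.7 gb mm [ 31.2  36.4 203.8] z 0.4028 F [-0.4  0.4 -1. ] gap -0.0005
[39 25  8  7 39] [347.6 223. ] throw,cross [-0.324  0.301]
```

View pics/s7.png

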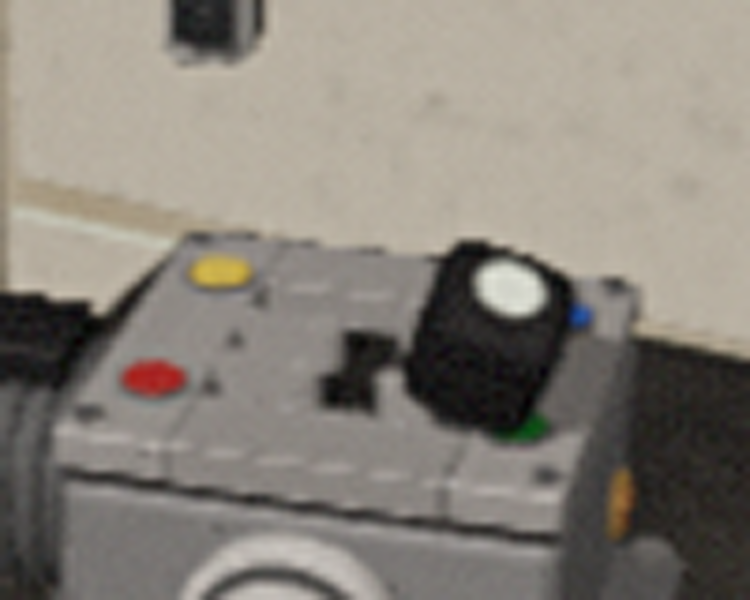

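View pics/w7.png

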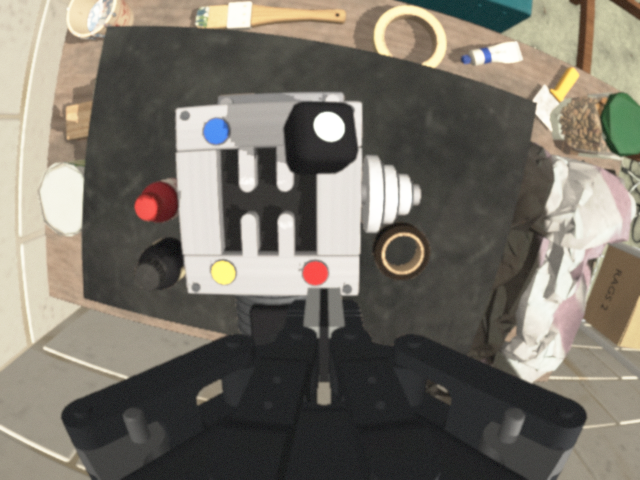

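The knob leans over the green disc (knob at about (320,135), covering green in the wrist view). The bottles (155,202), (160,264) and tape (402,250) are standing where they were, and the fingers are clear. Handing in.

```bash
python3 -c "
from cell import *
print(job_done())"
```

```text
the job is handed in; nothing more can be done
None
```

The lever is home in the slot at the green disc (near-left). I pushed it with shut fingers from the middle near slot to the cross-way, left along it, and back near. I handed the job in at about 9.7 s.

- **Lever position:** the last camera fit gave throw about -0.324 and cross about +0.30. The knob covers the green disc in the wrist view.
- **Force:** the tool force read at the end of each move stayed at about 4 N or less. I did not record it between readings.
- **Bystanders:** both ink bottles and the tape were upright and looked unmoved. I checked this by eye in the last wrist picture and did not measure it.
- **Clearance:** the fingers are about 80 mm higher than when they were pushing, with nothing touching.
- **Disagreement:** during the last push the tool drifted about 10 mm to the left of its target. I corrected it in the next move; the lever stayed in its column.

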